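# Clamp an aperture ring in its V fixture

## Task

Without picking anything up, push the loose aluminium ring on the dark fixture plate fully home against both rails of the V, then swing the steel clamp strap over it as far as its stop pin, and then push the red-balled cam lever all the way down so that the strap holds the ring tight. Leave the other things on the plate and the bench where they are.

Things in the scene. Friction and masses are not known exactly. Their poses are not given: they have to be found in the camera images.
- fixture: dark steel tooling plate, 200 (x) x 240 (y) x 12 mm, fixed on the bench, turned up to 0.3 rad; origin at the centre of its underside. x points away from the robot into the V, y to the left, z up. In this frame: ring's home at (20, -30) mm, clamp stud at (20, 55) mm, stop pin (10 mm across, its top 46 mm above the bench) at (1.5, 79) mm; plate top at z = 12 mm.
- nest (a point): on the plate's top: where the ring's centre stands when it touches both rails of the V. The rails are smooth (friction about 0.2) steel, 14 x 50 mm, 9 mm high, and touch the ring 60 degrees either side of the plate's +x (a 60 degree V); the V's mouth faces the plate's -x.
- work_ring: loose flat turned aluminium ring, outside 75 mm, bore about 47 mm, 12 mm high, 0.07 kg, lying on the plate 30 to 45 mm short of home (on the robot's side) and up to 8 mm to the side; origin at the centre of its underside, z up. It slides on the plate when pushed at the rim.
- stud_axis (a point): on the vertical axis (clamp stud) about which the strap swings, 40 mm above the bench, the middle height of the strap's bar.
- strap_nose (a point): in the steel clamp strap, on its centre line 55 mm from the stud axis, 40 mm above the bench. The bar is 26 mm wide (13 mm to each side of this point), 34 to 46 mm above the bench; its round nose ends 69 mm from the stud axis, its heel 40 mm beyond the stud. The pressure foot hangs under this point, 2 mm above the ring's top (24 mm) while the lever is up.
- clamp_strap (a joint): swing of the strap about the stud, rad. 0: parked, nose to the plate's -x (to the robot). Grows anticlockwise seen from above; at 1.571 the nose points to the plate's -y, over the ring's home, and the heel meets the stop pin. Friction about 0.07 N m holds it where it is left. Starts between 0 and 0.35.
- cam_lever (a joint): cam lever, rad. 0: up, leaning 15 degrees from upright towards the strap's heel. Grows as it is pushed over and down to the heel side, away from the nose; 1.257 is its end stop, fully down, nearly level. Friction about 0.18 N m (3 N at the ball) holds it where it is left. Turns with the strap. Starts between 0 and 0.2. Going down it rocks the nose down and presses the foot on the ring.
- lever_pivot (a point): middle of the cam lever's horizontal hinge pin, on the stud axis, 62 mm above the bench.
- lever_ball (a point): centre of the red ball, 22 mm across, on the end of the cam lever, 65 mm from the pivot; 10 mm rod below it. With the strap over, the lever falls to the plate's +y.
- clamp_foot: black pressure foot under the strap's nose, 16 mm across; origin at the centre of its underside. It is sprung, 6 N per mm, and is pressed in by about 2 mm (about 13 N) on the ring when the lever is fully down.
- brass_insert: bystander: loose pale yellow brass cylinder, 26 mm across, 45 mm high, standing on the plate's far right corner; origin at its underside's centre.
- small_insert: bystander: loose pale yellow brass cylinder, 22 mm across, 45 mm high, standing on the plate's far left corner; origin at its underside's centre.
- red_screwdriver: bystander: screwdriver with a red handle, 202 mm long, 27 mm thick, lying left of the plate; origin under its middle.
- meter: bystander: grey and black hand multimeter, 144 x 80 x 42 mm, lying left of the plate; origin at its underside's centre.
- wire_spool: bystander: spool with blue flanges, 58 mm across, 36 mm high, standing left of the plate; origin at its underside's centre.
Things that resemble listed ones, but are neither listed nor needed, are in the scene too. What is shaped like the work_ring but orange is not meant.

How it is judged:
On the way, in this order (a step that is already met when the one before it is completed fails the run):
1. the ring is home against the V while the strap is still aside (horizontal distance between work_ring and nest below 0.0035 m and value of joint clamp_strap below 0.8 rad), for 0.2 s.
2. the strap is over the ring at its stop, the lever still up (horizontal distance between work_ring and nest below 0.004 m and value of joint clamp_strap above 1.5 rad and value of joint cam_lever below 0.6 rad), for 0.2 s.
3. the lever is down and the foot presses on the ring (value of joint cam_lever above 1.16 rad and contact force between clamp_foot and work_ring above 6 N), for 0.2 s.
At the end, for the whole second after the job is handed in: The ring lies flat on the plate, its centre within 4 mm of home in the V; the strap is within 0.08 rad of its stop, the cam lever within 0.1 rad of fully down, and the foot presses on the ring with more than 6 N (all of step 3 and horizontal distance between work_ring and nest below 0.004 m and angle between work_ring's own z axis and vertical below 0.05 rad and height (world z) of work_ring below 0.016 m and value of joint clamp_strap above 1.49 rad and linear speed of work_ring below 0.01 m/s); the robot touches nothing.
It fails at once if the ring is lifted off the plate (height (world z) of work_ring above 0.022 m).
It fails at once if a bystander (inserts, screwdriver, multimeter, spool) is moved more than 20 mm (distance of any of brass_insert, small_insert, red_screwdriver, meter, wire_spool from where it was at the start of the episode above 0.02 m).
It also fails if it takes over 58 s, if anything falls off the work surface, if the arm or the gripper's body presses on something with over 40 N, if the wrist force passes 120 N, or if a joint passes its speed limit or range.

## Robot

A 6-joint arm with a two-finger parallel gripper is mounted at the origin on a cart in front of the work surface, level with it; the furniture and walls round the work are solid. World frame = base frame: x ahead of the robot, y to its left, z up, the work surface at z = 0. Lengths are in m, angles in rad, forces in N, time in s.
With the tool pointing down it reaches from about 0.325 to 1 m from the base axis. Payload 5.1 kg.
Tool frame: the origin (TCP) lies at the centre of the arm's flange, where the gripper is bolted on; the fingertips stand 173 mm ahead of it and the grasp point (between the pads) lies 155 mm ahead of it; z points along the fingers, y is the direction in which the jaws open and shut (so a half turn about z gives the same grasp; the last joint's range is limited). The gripper opens to 85 mm and grips with 20 to 120 N. Pads are 22 mm wide; open, the fingers measure 114 mm over their backs; the gripper's body (76 mm by 85 mm) begins 54 mm behind the grasp point. The pads swing forward as they close: fully open they stand 13 mm farther back than shut.
Start: joints at [-1.232, 0.124, 1.65, -0, 1.367, -0.083], TCP at [0.266, -0.593, 0.405] pointing down, gripper open.
Joint ranges: [-2.61, 2.61], [-1.02, 2.33], [0.03, 2.71], [-1.35, 4.49], [0.32, 2.68], [-2.91, 2.91]. Speed limits (rad/s): [2.57, 2.57, 3.14, 3.14, 3.14, 3.14].

## Interface

Orientations are given as a 3x3 rotation matrix whose columns are the frame's x, y, z axes.
In Python, from workcell import goto, line_to, move_j, move_gripper, hold, solve_ik, sense, capture, Unreachable, close_job gives the robot as it stands. Calls block until the motion is done:
- goto(position, orientation): joint-space move of the TCP to a pose.
- line_to(position, rate=0.15, rot=None): straight line of the TCP; rot=None keeps the orientation; rate is the mean speed in m/s.
- move_j(angles): joint-space move.
- move_gripper(opening, newtons=None): finger opening in m; newtons is the grip in N (None keeps the last); returns when the fingers have stopped.
- hold(seconds).
- solve_ik(position, orientation): joint angles nearest the present ones, or None.
- sense(): the state.
- capture(name): name is "side" or "top" or "wrist"; returns a dict with "color" (480x640x3 uint8, red, green, blue), "range_z" (480x640 float32, m along the optical axis (not along the pixel's ray), 0 where there is no reading), "fx", "fy", "cx", "cy" (pixels), "rvec" (rotation vector, rad) and "tvec" (3), from world to camera coordinates, as OpenCV has them; the wrist camera has in their place "hand_eye" (4x4, takes a point from camera to tool coordinates, whose origin is the TCP and whose axes are the flange's). Camera axes: x right, y down, z forward; pixel columns grow to the right and rows downward; lengths in m; the calibration is good to about 2 mm. A picture is of the moment at which its call begins: read the wrist's pose just before it.
A pose or a line that the arm cannot do raises Unreachable and nothing moves.
- close_job(): hands the job in, once; it reports no verdict.
The state is a dict: "time": time; "joint_positions": joint angles; "qd": joint speeds; "joint_efforts": joint torques, N m; "tcp_pos": TCP position; "ee_rot": TCP orientation; "force": force on the tool from outside, world axes, zero at the start; "moment": the same for the moment, N m; "width": finger opening in m.
Only numpy, scipy, OpenCV 4.12 (cv2) and the standard library are available. Lean on these libraries where they do the work, as an engineer would, in place of code of your own. Each camera call takes 0.05 s, during which the arm holds its last target.

## Working session

There is one attempt and no reset: what is moved stays moved. The work goes in short steps, each a Python script; the robot and the scene stay as the last script left them, time stands still between calls to the robot, and variables do not carry over. Pictures are saved under pics/ and viewed, and the job is handed in when it is done.

```bash
ls; mkdir -p pics; python3 - <<'E'
from workcell import *
import cv2,pickle,numpy as np
s=sense();print(s)
d={}
for n in("side","top","wrist"):
    c=capture(n);d[n]=c
    cv2.imwrite(f"pics/{n}0.png",c["color"][:,:,::-1])
    print(n,{k:v for k,v in c.items() if k not in("color","range_z")})
d["s"]=s
pickle.dump(d,open("d0.pkl","wb"))
E
```

```text
pics
{'time': 0.0, 'joint_positions': array([-1.23160387e+00,  1.24564029e-01,  1.65173355e+00,  1.11419495e-05,
        1.36751494e+00, -8.26417856e-02]), 'qd': array([ 4.17189974e-05,  5.88147016e-04,  1.01834089e-03,  2.99750042e-04,
       -1.25399200e-04, -1.79802264e-03]), 'joint_efforts': array([-8.05608452e-04, -4.23620582e+01, -3.65453768e+01,  1.02147992e-04,
        6.95207054e-03,  9.35699262e-06]), 'tcp_pos': array([ 0.26599634, -0.59279985,  0.40337927]), 'ee_rot': array([[ 9.12340469e-01,  4.09431725e-01, -7.28315947e-04],
       [ 4.09432327e-01, -9.12338080e-01,  2.09701795e-03],
       [ 1.94115305e-04, -2.21139044e-03, -9.99997536e-01]]), 'force': array([0.25957527, 0.57935904, 0.16084353]), 'moment': array([ 0.05304484, -0.08664372, -0.03057152]), 'width': 0.08553421453294546}
side {'fx': 478.4561506749175, 'fy': 478.4561506749175, 'cx': 313.85202043849824, 'cy': 240.08106202229928, 'rvec': array([ 1.93934544, -0.14644745,  0.07566565]), 'tvec': array([-0.54896341,  0.19597124,  0.71985344])}
top {'fx': 503.88652297245824, 'fy': 503.88652297245824, 'cx': 326.6171987830927, 'cy': 234.60762927490734, 'rvec': array([ 2.16954821, -2.12098977,  0.1736305 ]), 'tvec': array([0.12050915, 0.56580331, 1.02368071])}
wrist {'fx': 412.4447529586522, 'fy': 412.4447529586522, 'cx': 325.55467940855925, 'cy': 241.90166705119762, 'hand_eye': array([[-9.02006259e-04, -9.52020633e-01, -3.06032514e-01,
         7.85470106e-02],
       [ 9.99999377e-01, -6.57374137e-04, -9.02426839e-04,
        -2.74016288e-04],
       [ 6.57951111e-04, -3.06033138e-01,  9.52020633e-01,
         3.10790406e-02],
       [ 0.00000000e+00,  0.00000000e+00,  0.00000000e+00,
         1.00000000e+00]])}
```

View pics/side0.png

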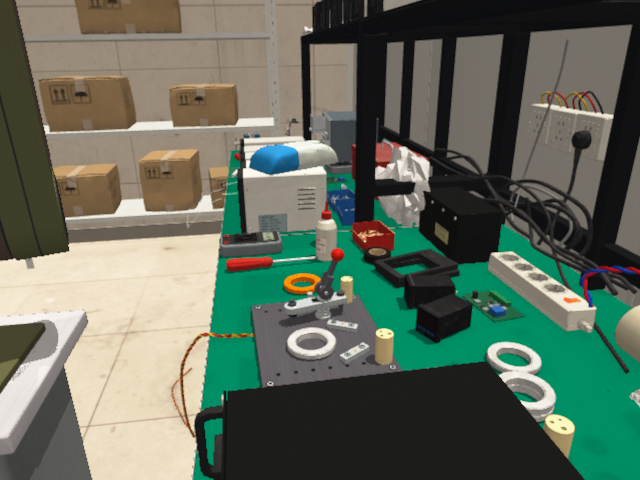

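View pics/top0.png

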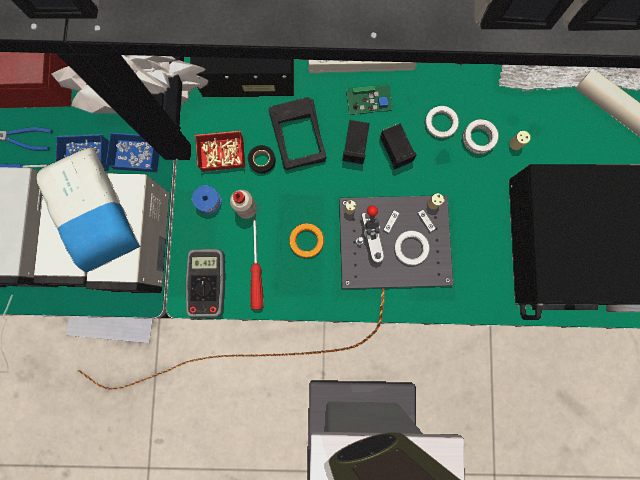

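View pics/wrist0.png

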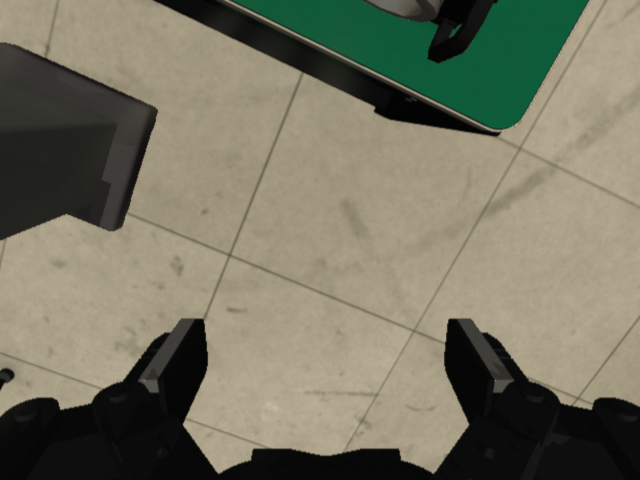

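Candidates for the ring in the top view: white ring on the plate (411,248), loose white rings on the bench (442,122) and (480,136), and the orange ring (306,240). I choose (411,248), the only one on the plate in front of the V. The red ball is at (373,211) (not the red screwdriver handle at (257,285) or the bottle cap at (239,198)). Next: measure and take close crops.

```bash
cat > h.py <<'E'
import cv2,numpy as np
def cloud(c,s=None):
    z=c["range_z"];v,u=np.mgrid[0:480,0:640]
    P=np.stack([(u-c["cx"])/c["fx"]*z,(v-c["cy"])/c["fy"]*z,z],-1)
    if "rvec" in c:
        R=cv2.Rodrigues(c["rvec"])[0];W=(P-c["tvec"])@R
    else:
        H=c["hand_eye"];T=P@H[:3,:3].T+H[:3,3];W=T@np.array(s["ee_rot"]).T+s["tcp_pos"]
    W[z==0]=np.nan
    return W
def plate(W,m0):
    m=(m0&(abs(W[...,2]-.012)<.006)).astype(np.uint8)
    n,l,st,_=cv2.connectedComponentsWithStats(m)
    k=1+np.argmax(st[1:,4]);P=W[l==k]
    r=cv2.minAreaRect((P[:,:2]*1000).astype(np.float32))
    return r,np.median(P[:,2]),len(P)
E
python3 - <<'E'
import pickle,cv2,numpy as np
from h import *
d=pickle.load(open("d0.pkl","rb"))
c=d["top"];W=cloud(c);I=c["color"].astype(int)
for u,v in[(411,230),(373,211),(346,285),(500,250),(378,255),(437,199)]:print(u,v,W[v,u].round(4),I[v,u])
dark=I.max(2)<120
dark&=(I[...,1]-I[...,0]<25)
roi=np.zeros_like(dark);roi[180:300,330:465]=1
print(plate(W,dark&roi))
im=cv2.resize(c["color"][180:300,330:465],None,fx=5,fy=5,interpolation=cv2.INTER_CUBIC)
cv2.imwrite("pics/topcrop.png",im[:,:,::-1])
c=d["side"]
im=cv2.resize(c["color"][235:395,240:420],None,fx=4,fy=3.7,interpolation=cv2.INTER_CUBIC)
cv2.imwrite("pics/sidecrop.png",im[:,:,::-1])
E
```

```text
411 230 [ 0.5824 -0.0513  0.0108] [138 128 124]
373 211 [0.5983 0.0441 0.1302] [229  53  47]
346 285 [0.4594 0.089  0.0096] [104  98 100]
500 250 [ 5.442e-01 -2.491e-01 -1.000e-04] [ 21 128  93]
378 255 [0.5209 0.0252 0.0522] [108 100 103]
437 199 [ 0.6435 -0.0995  0.0525] [232 234 194]
(((558.0181884765625, -16.681777954101562), (200.20265197753906, 239.9479217529297), 2.936471939086914), np.float64(0.010710869986643902), 7378)
```

View pics/topcrop.png

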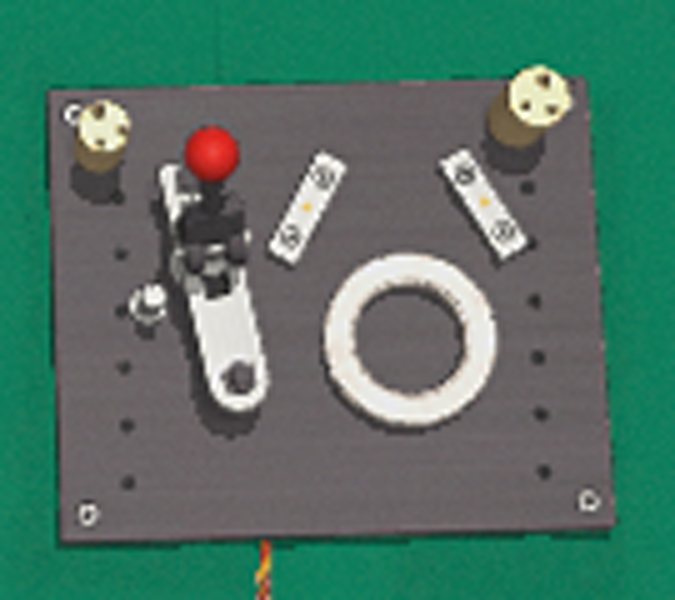

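View pics/sidecrop.png

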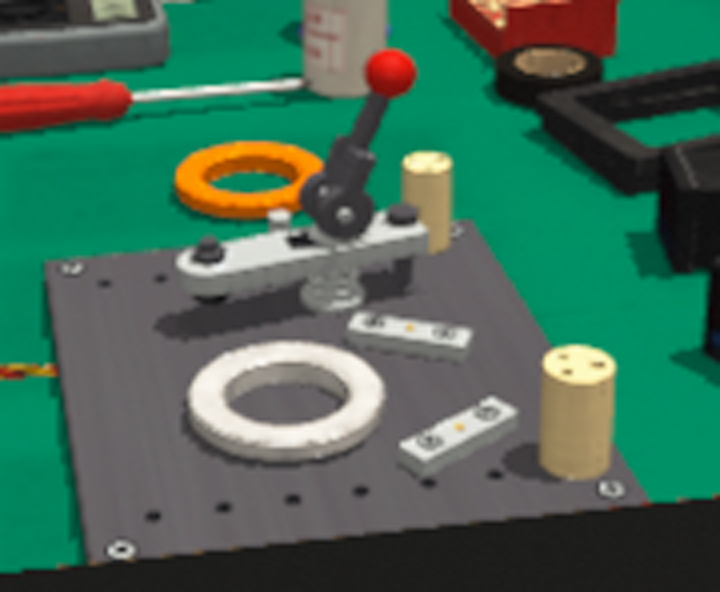

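The close crops confirm it: a plain aluminium ring in front of the V's mouth (crop ≈(410,338)), the strap parked with its nose towards the robot (nose tip ≈(240,395)), red ball at (211,152), stop pin at (150,302). Now a close wrist view for precise measurement.

```bash
python3 - <<'E'
from workcell import *
import cv2,pickle,numpy as np
from h import *
R=np.array([[1,0,0],[0,-1,0],[0,0,-1.]])
goto([0.50,-0.02,0.42],R)
move_gripper(0.0,40)
s=sense();c=capture("wrist");t=capture("top")
print(s["time"],s["joint_positions"].round(3),s["force"],s["width"],s["tcp_pos"])
pickle.dump((s,c,t),open("d1.pkl","wb"))
cv2.imwrite("pics/w1.png",c["color"][:,:,::-1])
E
```

```text
3.1333 [-0.147 -0.224  1.959 -0.     1.406  1.424] [ 0.20792903 -0.1254962   0.17277285] 4.201027381256285e-05 [ 0.50000781 -0.01998298  0.42005618]
```

View pics/w1.png

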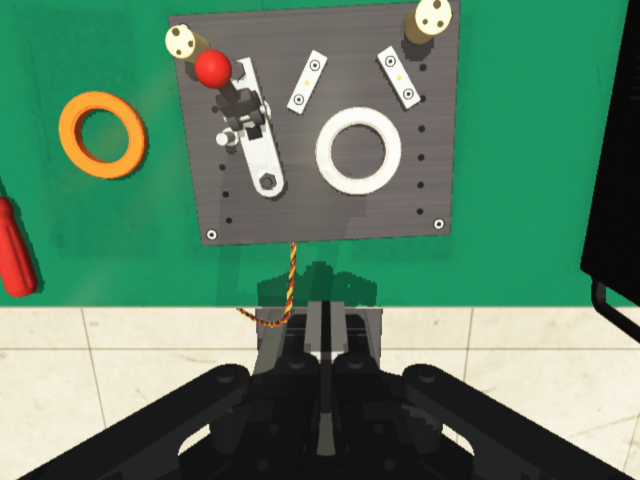

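Ring at (358,151), strap nose at (268,183), ball at (213,69), plate fully visible, corners near (170,15), (460,2), (448,233), (203,244).

```bash
cat > meas.py <<'E'
import cv2,numpy as np
from h import *
def measure(c,s,roi,verbose=1):
    W=cloud(c,s);I=c["color"].astype(int)
    m=np.zeros(I.shape[:2],bool);m[roi[0]:roi[1],roi[2]:roi[3]]=1
    dark=(I.max(2)<150)&(I[...,1]-I[...,0]<25)&m
    r,z,n=plate(W,dark)
    (cx,cy),(w,h),a=r
    if w>h:a=a-90;w,h=h,w
    if a>45:a-=90
    if a<-45:a+=90
    a=np.deg2rad(a);o=np.array([cx,cy])/1000
    Rp=np.array([[np.cos(a),-np.sin(a)],[np.sin(a),np.cos(a)]])
    print("plate",o.round(4),"yaw",a.round(4),"size",w,h,"z",z)
    L=np.dstack([(W[...,:2]-o)@Rp,W[...,2]-z+.012])*1000
    red=(I[...,0]>150)&(I[...,1]<90)&m&(L[...,2]>50)
    B=L[red]
    if len(B)>8:
        f=lambda p:np.linalg.norm(B-p,axis=1)-11
        from scipy.optimize import least_squares
        print("ball",least_squares(f,B.mean(0)-[0,0,5],loss="soft_l1").x.round(1),len(B))
    # ring
    br=m&(abs(L[...,2]-24)<4)&(L[...,0]<45)&(L[...,0]>-90)&(L[...,1]<15)&(I.min(2)>120)
    nn,l,st,_=cv2.connectedComponentsWithStats(br.astype(np.uint8))
    k=1+np.argmax(st[1:,4]);pt=L[l==k]
    (rx,ry),rr=cv2.minEnclosingCircle(pt[:,:2].astype(np.float32))
    print("ring",round(rx,1),round(ry,1),"r",round(rr,1),"z",np.median(pt[:,2]).round(1),len(pt))
    sb=m&(abs(L[...,2]-46)<4)&(np.hypot(L[...,0]-20,L[...,1]-55)<75)&(I.min(2)>120)
    nn,l,st,_=cv2.connectedComponentsWithStats(sb.astype(np.uint8))
    k=1+np.argmax(st[1:,4]);p=L[l==k][:,:2]-[20,55]
    far=p[np.hypot(*p.T)>35];q=far.mean(0)
    print("strap angle",np.arctan2(-q[1],-q[0]).round(3),"max r",np.hypot(*p.T).max().round(1))
    return o,a,L
E
python3 - <<'E'
import pickle
from meas import *
s,c,t=pickle.load(open("d1.pkl","rb"))
o,a,L=measure(c,s,(0,260,160,480))
measure(t,None,(180,300,330,465))
E
```

```text
plate [ 0.5562 -0.0141] yaw 0.0471 size 203.01783752441406 239.44244384765625 z 0.011666569931572474
ball [ 48.4  60.1 121.4] 1016
ring -14.5 -32.9 r 37.6 z 24.0 3494
strap angle 0.208 max r 66.7
plate [0.5551 0.0178] yaw 0.0464 size 170.83987426757812 201.1615753173828 z 0.01074530454868458
ball [ 47.8  26.  121.2] 78
ring 10.6 -50.3 r 15.3 z 23.7 71
strap angle 0.88 max r 75.0
```

```bash
cat > rails.py <<'E'
import numpy as np,cv2
def nest(L,I):
    out=[]
    for sgn in(1,-1):
        m=(abs(L[...,2]-21)<4)&(L[...,0]>15)&(L[...,0]<90)&(I.min(2)>120)
        m&=(abs(L[...,1]+30-sgn*35)<30)
        n,l,st,_=cv2.connectedComponentsWithStats(m.astype(np.uint8))
        ks=[k for k in range(1,n) if st[k,4]>20]
        k=max(ks,key=lambda k:st[k,4])
        p=L[l==k][:,:2].astype(np.float32)
        r=cv2.minAreaRect(p);c=np.array(r[0])
        th=np.deg2rad(60*sgn);nrm=np.array([np.cos(th),np.sin(th)])
        # nominal normal; inner face is 7mm before centre line
        out.append((nrm,nrm@c-7-37.5));print("rail",r,len(p))
    A=np.array([o[0] for o in out]);b=np.array([o[1] for o in out])
    return np.linalg.solve(A,b)
E
python3 - <<'E'
import pickle
from meas import *
from rails import nest
s,c,t=pickle.load(open("d1.pkl","rb"))
o,a,L=measure(c,s,(0,260,160,480))
print("nest wrist",nest(L,c["color"]))
R=np.array([[np.cos(a),-np.sin(a)],[np.sin(a),np.cos(a)]])
n=nest(L,c["color"]);print("world",o+R@n/1000, "from plate",o+R@[.02,-.03])
d=pickle.load(open("d0.pkl","rb"))
o,a,L=measure(d["top"],None,(180,300,330,465))
n=nest(L,d["top"]["color"]);R=np.array([[np.cos(a),-np.sin(a)],[np.sin(a),np.cos(a)]])
print("top",n,"world",o+R@n/1000,"from plate",o+R@[.02,-.03])
E
```

```text
plate [ 0.5562 -0.0141] yaw 0.0471 size 203.01783752441406 239.44244384765625 z 0.011666569931572474
ball [ 48.4  60.1 121.4] 1016
ring -14.5 -32.9 r 37.6 z 24.0 3494
strap angle 0.208 max r 66.7
rail ((44.42136001586914, 8.533998489379883), (14.147575378417969, 49.744178771972656), 60.44648361206055) 1055
rail ((44.523983001708984, -68.48175048828125), (49.959259033203125, 14.282856941223145), 30.054553985595703) 1061
nest wrist [ 22.17026661 -30.0035007 ]
rail ((44.42136001586914, 8.533998489379883), (14.147575378417969, 49.744178771972656), 60.44648361206055) 1055
rail ((44.523983001708984, -68.48175048828125), (49.959259033203125, 14.282856941223145), 30.054553985595703) 1061
world [ 0.57971616 -0.04300204] from plate [ 0.57754814 -0.04310071]
plate [ 0.558  -0.0167] yaw 0.0513 size 200.20265197753906 239.9479217529297 z 0.010718260040045306
ball [ 46.5  60.5 121.2] 74
ring -16.5 -32.8 r 37.5 z 24.1 518
strap angle 0.192 max r 68.1
rail ((42.30810546875, 8.206611633300781), (13.744403839111328, 50.61798858642578), 61.108734130859375) 131
rail ((41.7431526184082, -68.52400970458984), (49.09145736694336, 14.548173904418945), 30.03512191772461) 126
top [ 19.47629637 -29.9956112 ] world [ 0.57900555 -0.04564026] from plate [ 0.57952879 -0.04561781]
```

```bash
cat > m.py <<'E'
from workcell import *
import numpy as np
O=np.array([.5582,-.0150]);YAW=.048
def w(x,y,z,tip=.173):  # plate mm, tip height mm above bench
    c,s=np.cos(YAW),np.sin(YAW)
    return [O[0]+(c*x-s*y)/1000,O[1]+(s*x+c*y)/1000,z/1000+tip]
def rot(phi): # tool down, tool x at angle phi from plate x
    a=YAW+phi
    c,s=np.cos(a),np.sin(a)
    return np.array([[c,s,0],[s,-c,0],[0,0,-1.]])
def F():
    s=sense();f=np.array(s["force"]);c,sn=np.cos(YAW),np.sin(YAW)
    return np.array([c*f[0]+sn*f[1],-sn*f[0]+c*f[1],f[2]]),s
def P(s):
    d=np.array(s["tcp_pos"])-[*O,0];c,sn=np.cos(YAW),np.sin(YAW)
    return np.array([c*d[0]+sn*d[1],-sn*d[0]+c*d[1],d[2]-.173])*1000
E
python3 - <<'E'
from m import *
goto(w(-85,-32.5,90),rot(0))
line_to(w(-85,-32.5,18),0.15)
f0,s=F();print(s["time"],f0,P(s))
line_to(w(-62,-32.5,18),0.1)
line_to(w(-34,-30.5,18),0.05)
f,s=F();print(f-f0,P(s))
x=-34
while x<-20:
    x+=1; line_to(w(x,-30,18),0.03); f,s=F(); print(x,(f-f0).round(2),P(s).round(1))
    if f0[0]-f[0]>8: break
print(s["time"])
E
```

```text
4.5583 [ 0.78282483 -0.04290664  0.20260182] [-83.97101152 -32.61742924  19.47577855]
[-0.60330789 -0.1173546  -0.7743927 ] [-33.94883024 -30.46185177  17.84292628]
-33 [-1.25 -0.34 -0.29] [-33.1 -30.   18. ]
-32 [-1.8   0.69 -0.11] [-32.1 -30.   17.9]
-31 [-1.17  1.32 -0.46] [-31.  -30.   17.9]
-30 [-0.62 -0.11 -0.4 ] [-29.9 -30.   18. ]
-29 [-1.5   0.03 -0.68] [-28.9 -30.   18. ]
-28 [-1.38  0.37  0.22] [-27.9 -30.   18. ]
-27 [-3.97  0.77  1.36] [-27.2 -30.   17.9]
-26 [-6.08 -0.36  3.62] [-26.6 -30.   17.7]
-25 [-10.24  -0.13   5.05] [-26.1 -29.9  17.6]
7.9
```

Contact force rose against the rails. Back off and look.

```bash
python3 - <<'E'
from m import *
import cv2
from meas import *; from rails import nest
hold(0.3)
line_to(w(-60,-30,18),0.15)
line_to(w(-62,-10,247),0.3)
s=sense();c=capture("wrist");print(s["time"])
cv2.imwrite("pics/w2.png",c["color"][:,:,::-1])
o,a,L=measure(c,s,(0,260,160,480));print(nest(L,c["color"]))
E
```

```text
9.5
plate [ 0.5571 -0.014 ] yaw 0.0479 size 200.64547729492188 239.51136779785156 z 0.01161700235501556
ball [ 47.4  60.  121.4] 1054
ring 32.8 -35.1 r 51.4 z 23.7 3796
strap angle 0.205 max r 67.7
rail ((39.98542785644531, -1.6114883422851562), (34.93939971923828, 54.153541564941406), 59.614990234375) 2017
rail ((40.01043701171875, -58.480499267578125), (53.73606872558594, 35.194374084472656), 29.4654598236084) 2025
[  0.24794058 -30.05321333]
```

View pics/w2.png

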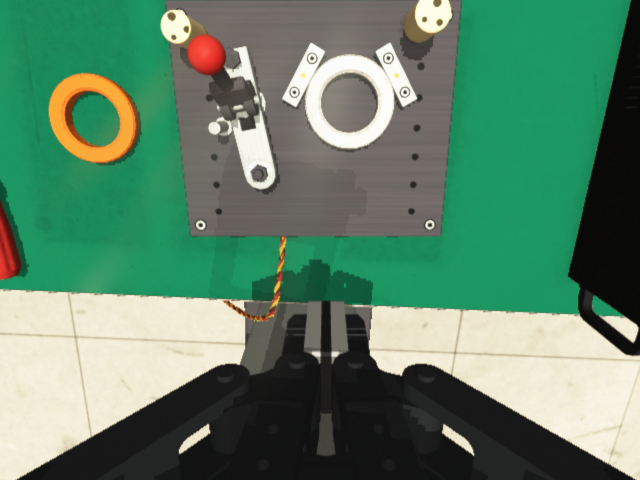

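```bash
cat > sw.py <<'E'
from m import *
def u(t): return np.array([-np.cos(t),-np.sin(t)])
def tg(t): return np.array([np.sin(t),-np.cos(t)])
def pos(t,off,r=50,z=30):
    p=np.array([20,55])+r*u(t)-off*tg(t); return w(p[0],p[1],z)
def rr(t): return rot(np.pi+.75*t)
E
python3 - <<'E'
from sw import *
import cv2
q=solve_ik(pos(1.57,22),rr(1.57));print("end ik",q)
q=solve_ik(pos(.2,34,z=100),rr(.2));print(q)
goto(pos(.2,34,z=100),rr(.2))
line_to(pos(.2,34),0.15)
f0,s=F();print(s["time"],f0,P(s))
t=.2
for t in np.arange(.25,1.2,.12):
    line_to(pos(t,20),0.08,rr(t))
    f,s=F();print(round(t,2),(f-f0).round(2),P(s).round(1))
    if np.hypot(*(f-f0)[:2])>10:break
c=capture("side");cv2.imwrite("pics/s3.png",c["color"][230:400,200:440][:,:,::-1].repeat(3,0).repeat(3,1))
print(sense()["time"])
E
```

```text
end ik None
[ 1.53759008e-02 -3.68145758e-02  2.04889435e+00 -4.44089210e-16
  1.12951288e+00 -1.75342043e+00]
12.7917 [ 0.20271143 -0.14376083  0.03903801] [-35.40887794  78.35999589  30.46420496]
0.25 [ 0.14  0.27 -0.75] [-32.8  61.8  31.2]
0.37 [ 0.12 -0.58 -0.72] [-33.5  55.7  30.7]
0.49 [0.11 0.72 0.16] [-33.4  49.3  30.2]
0.61 [-0.26  1.75 -0.53] [-32.4  42.9  30. ]
0.73 [-0.65  1.13 -0.06] [-30.6  36.7  29.9]
0.85 [-1.05 -0.1   0.28] [-28.1  30.8  29.9]
0.97 [-0.94  0.43 -0.53] [-24.8  25.2  30. ]
1.09 [-0.56  1.21 -0.94] [-20.9  20.   30. ]
14.95
```

View pics/s3.png

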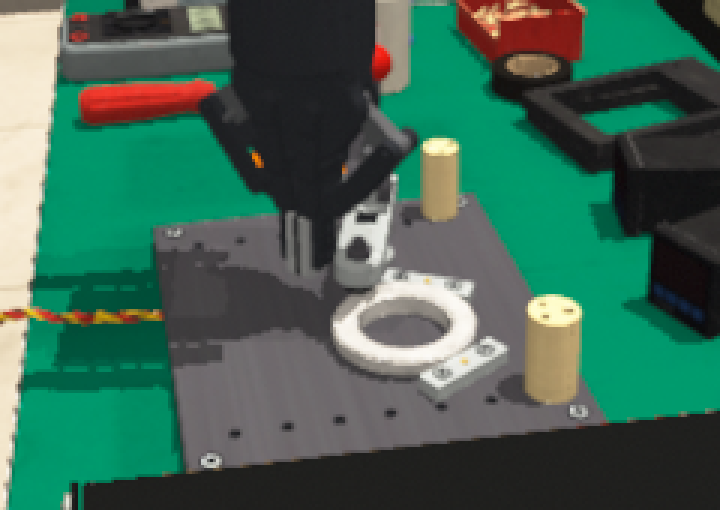

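Strap is moving with the finger (strap nose at about (360,250), ring still in the V). Continue with the orientation kept.

```bash
python3 - <<'E'
from sw import *
import cv2
f0=np.array([.2,-.14,.04])
t=1.09
while t<1.85:
    t+=.1 if t<1.38 else .03
    line_to(pos(t,20),0.06)
    f,s=F();print(round(t,2),(f-f0).round(2),P(s).round(1))
    if f[0]-f0[0]<-8:break
print(sense()["time"])
E
```

```text
1.19 [0.29 1.01 0.22] [-17.   15.9  30. ]
1.29 [-0.95  0.54 -0.68] [-12.8  12.2  30. ]
1.39 [-0.05 -0.52 -0.26] [-8.3  9.1 30.1]
1.42 [-1.49  2.02  0.04] [-7.3  8.6 30. ]
1.45 [-5.46  3.19  1.92] [-6.5  8.1 29.6]
1.48 [-7.44  4.54  3.86] [-5.6  7.6 29.4]
1.51 [-10.86   4.02   5.93] [-4.8  7.1 29. ]
16.7
```

```bash
python3 - <<'E'
from sw import *
import cv2,pickle
from meas import *
hold(.25)
line_to(w(-30,5,29),.15)
line_to(w(-40,5,120),.3)
goto(w(-62,-10,247),rot(0))
s=sense();c=capture("wrist");print(s["time"])
pickle.dump((s,c),open("d3.pkl","wb"))
cv2.imwrite("pics/w3.png",c["color"][:,:,::-1])
o,a,L=measure(c,s,(0,260,160,480))
E
```

```text
21.0083
plate [ 0.557  -0.0139] yaw 0.0474 size 201.2362060546875 239.51565551757812 z 0.011639906170783892
ball [ 21.1  81.7 121.5] 912
ring 16.8 -41.2 r 46.0 z 23.7 2606
strap angle 1.602 max r 68.5
```

View pics/w3.png

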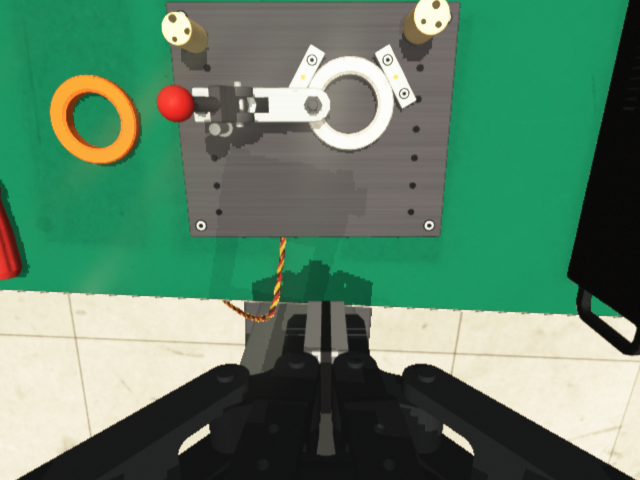

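Strap lies over the ring with heel at the pin; ball at (175,103), ring (349,103) touching both rails. Offline check of the ring's centre, then the lever.

```bash
python3 - <<'E'
import pickle
from meas import *
from scipy.optimize import least_squares
s,c=pickle.load(open("d3.pkl","rb"))
o,a,L=measure(c,s,(0,260,160,480))
m=(abs(L[...,2]-24)<1.2)&(c["color"].min(2)>100)&(L[...,1]<-20)&(np.hypot(L[...,0]-20,L[...,1]+30)<43)
p=L[m][:,:2]
# area-mask fit: maximise ring/annulus agreement
def cost(q):
    r=np.hypot(*(p-q).T);return np.r_[np.clip(r-37.5,0,None),np.clip(23.5-r,0,None)]
print(least_squares(cost,[20,-30]).x,len(p))
E
python3 - <<'E'
from m import *
import cv2
by,bz=82,121.5
# approach: finger on -y side of the ball, tool y along plate y
goto(w(21.5,45,170),rot(0))
line_to(w(21.5,50,112),0.15)
f0,s=F();print(s["time"],f0,P(s))
line_to(w(21.5,56,112),0.06)
f,s=F();print((f-f0).round(2),P(s).round(1))
def ball(t): return np.array([55+65*np.sin(t),62+65*np.cos(t)])
hy=8
for t in np.arange(.45,1.06,.1):
    b=ball(t);n=np.array([-np.cos(t),np.sin(t)])
    cor=b+11*n
    z=min(cor[1]-4*(1-t/1.06),cor[1]); z=112 if t<.5 else z-3
    line_to(w(21.5,cor[0]-hy,z),0.08)
    f,s=F();print(round(t,2),(f-f0).round(2),P(s).round(1))
    if np.linalg.norm(f-f0)>25:break
c=capture("side");cv2.imwrite("pics/s4.png",c["color"][210:380,200:440][:,:,::-1].repeat(3,0).repeat(3,1))
print(sense()["time"])
E
```

```text
plate [ 0.557  -0.0139] yaw 0.0474 size 201.2362060546875 239.51565551757812 z 0.011639906170783892
ball [ 21.1  81.7 121.5] 912
ring 16.8 -41.2 r 46.0 z 23.7 2606
strap angle 1.602 max r 68.5
[ 22.16860121 -31.07723411] 1901
22.1667 [-0.08868745 -0.43885321  1.47264202] [ 21.55242366  49.50643199 113.27620079]
[-0.57  1.75 -1.12] [ 21.9  56.3 113.5]
0.45 [ 0.2   0.32 -0.9 ] [ 21.7  65.9 112.4]
0.55 [ 0.3  -0.24 -1.53] [ 21.7  72.1 118.9]
0.65 [ 0.22 -0.01 -0.44] [ 21.6  77.9 115.9]
0.75 [ 0.53 -0.68 -1.13] [ 21.4  83.6 112.6]
0.85 [-0.38 -0.86 -0.62] [ 21.3  88.8 108.8]
0.95 [-0.44 -1.06 -1.15] [ 21.4  93.7 104.9]
1.05 [-0.17  0.38 -1.03] [ 21.5  98.2 100.6]
24.2417
```

View pics/s4.png

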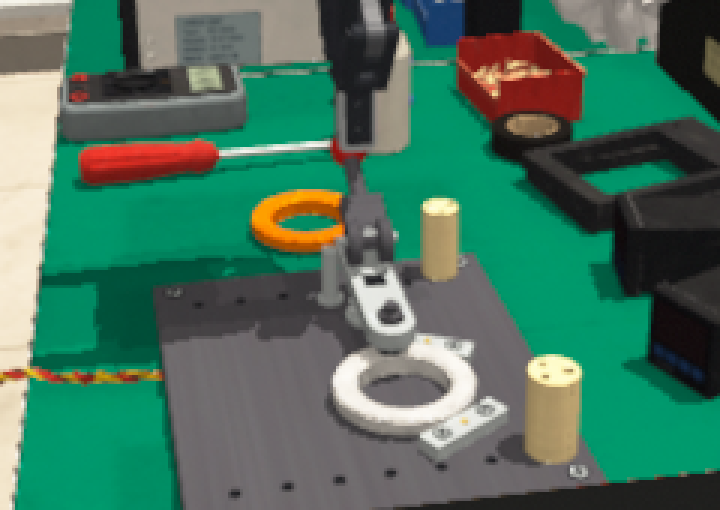

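```bash
python3 - <<'E'
from m import *
from h import *
import cv2
c=capture("side");W=cloud(c);I=c["color"].astype(int)
cs,sn=np.cos(YAW),np.sin(YAW)
D=W-[*O,0];L=np.dstack([cs*D[...,0]+sn*D[...,1],-sn*D[...,0]+cs*D[...,1],W[...,2]])*1000
red=(I[...,0]>100)&(I[...,1]<.5*I[...,0])&(abs(L[...,0]-20)<30)&(L[...,1]>30)&(L[...,1]<150)&(L[...,2]>50)
B=L[red];print(len(B),B.mean(0),B.min(0),B.max(0))
cv2.imwrite("pics/s5.png",cv2.resize(c["color"][220:320,280:380],None,fx=6,fy=6,interpolation=cv2.INTER_CUBIC)[:,:,::-1])
E
```

```text
36 [ 14.89277264 100.82919093  94.26717998] [ 7.40570966 63.09159508 66.52221054] [ 28.62972892 110.68330354 106.18030055]
```

View pics/s5.png

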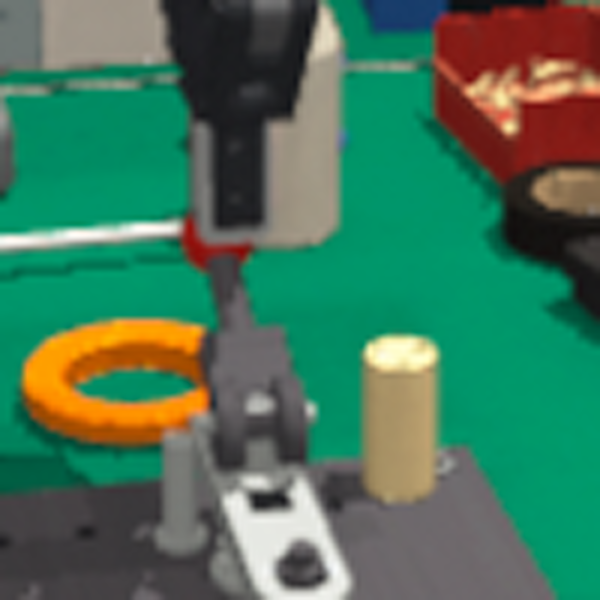

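The ball (at ~(218,240)) sits just behind/under the fingertip; the lever is about halfway. Continue the arc, then press down.

```bash
python3 - <<'E'
from m import *
import cv2
f0=np.array([-.1,-.4,.6])
def ball(t): return np.array([55+65*np.sin(t),62+65*np.cos(t)])
ok=True
for t in np.arange(1.12,1.53,.08):
    b=ball(t);n=np.array([-np.cos(t),np.sin(t)]);cor=b+11*n
    k=min(1,(t-1.04)/.3)
    line_to(w(20.5,cor[0]-8+k*5,cor[1]-2),0.05)
    f,s=F();print(round(t,2),(f-f0).round(2),P(s).round(1))
    if np.linalg.norm(f-f0)>28:ok=False;break
y=cor[0]-3;z=cor[1]-2
while ok and z>66:
    z-=1;line_to(w(20.5,y,z),0.03)
    f,s=F();print(z,(f-f0).round(2),P(s).round(1))
    if f[2]-f0[2]>25:break
c=capture("side");cv2.imwrite("pics/s6.png",cv2.resize(c["color"][220:330,270:380],None,fx=5,fy=5,interpolation=cv2.INTER_CUBIC)[:,:,::-1])
print(sense()["time"])
E
```

```text
1.12 [ 0.79 -0.24  0.58] [ 20.5 102.3  98.3]
1.2 [ 0.44 -0.18  0.51] [ 20.5 106.6  93.6]
1.28 [0.29 1.55 0.38] [ 20.4 110.5  88.8]
1.36 [ 0.64 -0.35 -0.84] [ 20.3 113.5  83.9]
1.44 [-0.21  0.25 -0.97] [ 20.3 115.1  78.8]
1.52 [-3.95 -0.8   9.06] [ 21.1 116.2  76.1]
73.28615310441404 [-5.06 -2.21 12.62] [ 21.2 116.2  75.9]
72.28615310441404 [-5.87 -2.02 16.65] [ 21.5 116.3  75.7]
71.28615310441404 [-6.32 -1.11 19.6 ] [ 21.9 116.3  75.6]
70.28615310441404 [-5.62 -1.19 21.61] [ 22.3 116.2  75.5]
69.28615310441404 [-6.39 -1.66 23.77] [ 22.7 116.3  75.3]
68.28615310441404 [-6.09 -1.74 27.11] [ 23.1 116.3  75.2]
27.4167
```

View pics/s6.png

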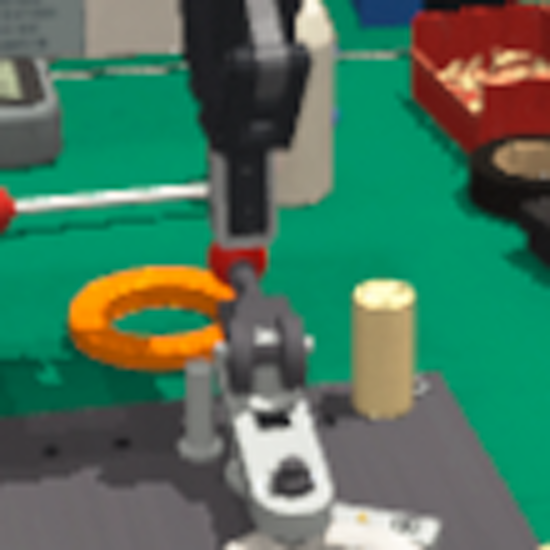

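Force rises at tip z ≈ 76 mm, which is just where the ball's top is at the end stop. Lift off and check.

```bash
python3 - <<'E'
from m import *
import cv2,pickle
from meas import *
hold(.3)
line_to(w(21,116,80),.06)
line_to(w(21,116,150),.2)
goto(w(-62,-10,247),rot(0))
hold(.3)
s=sense();c=capture("wrist");d=capture("side");print(s["time"],s["force"])
pickle.dump((s,c,d),open("d4.pkl","wb"))
cv2.imwrite("pics/w4.png",c["color"][:,:,::-1])
cv2.imwrite("pics/s7.png",cv2.resize(d["color"][230:380,240:420],None,fx=4,fy=4,interpolation=cv2.INTER_CUBIC)[:,:,::-1])
o,a,L=measure(c,s,(0,260,120,480))
p=L[(abs(L[...,2]-24)<1.2)&(c["color"].min(2)>100)&(L[...,1]<-20)&(np.hypot(L[...,0]-20,L[...,1]+30)<43)][:,:2]
from scipy.optimize import least_squares
print(least_squares(lambda q:(lambda r:np.r_[np.clip(r-37.5,0,None),np.clip(23.5-r,0,None)])(np.hypot(*(p-q).T)),[20,-30]).x)
E
```

```text
29.6083 [-0.40527475 -0.40748571 -0.253202  ]
plate [ 0.5565 -0.0141] yaw 0.0476 size 202.54539489746094 239.448974609375 z 0.011635027879993598
ball [ 24.6 119.9  65.6] 646
ring 17.0 -40.8 r 46.0 z 24.1 2573
strap angle 1.584 max r 65.0
[ 22.37545977 -30.71575793]
```

View pics/w4.png

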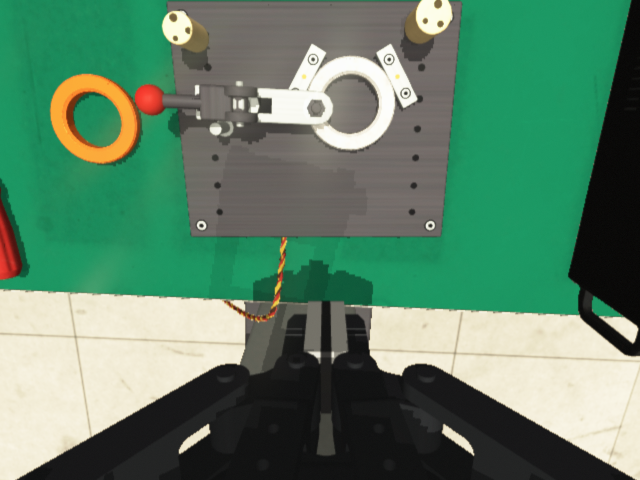

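View pics/s7.png

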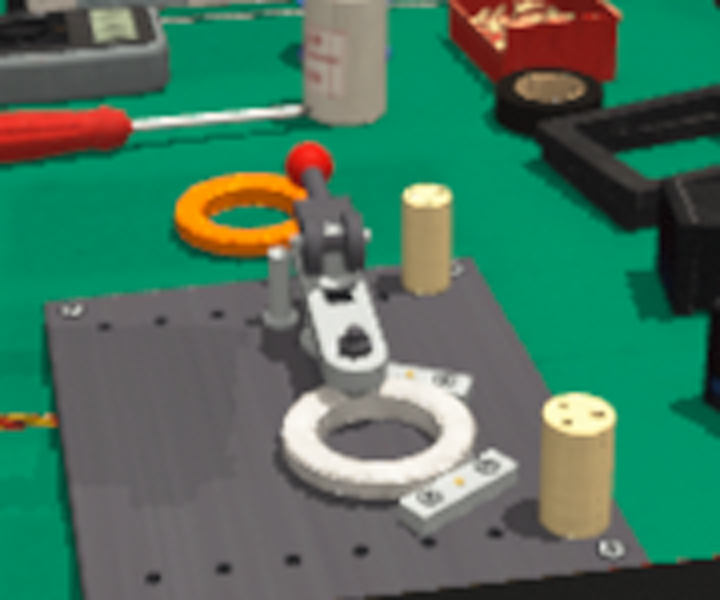

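The lever is fully down (ball at (150,99), height 65.6 mm). But the ball's x rose 21→24.6 mm, so the strap may have turned back slightly (side drag while pressing). Measure the strap's direction more precisely before/after.

```bash
python3 - <<'E'
import pickle
from meas import *
def ang(c,s):
    W=cloud(c,s);D=W-[.5572,-.0140,0];cs,sn=np.cos(.0476),np.sin(.0476)
    L=np.dstack([cs*D[...,0]+sn*D[...,1],-sn*D[...,0]+cs*D[...,1],W[...,2]])*1000
    I=c["color"]
    m=(L[...,2]>37)&(L[...,2]<50)&(I.min(2)>60)&(L[...,1]<35)&(L[...,1]>-15)&(abs(L[...,0]-20)<25)
    p=L[m]
    # edge x mins/maxs per y bin
    ys=np.arange(-2,30,3);lo=[];hi=[]
    for y in ys:
        q=p[abs(p[:,1]-y)<1.5][:,0];lo.append(q.min());hi.append(q.max())
    k1=np.polyfit(ys,lo,1);k2=np.polyfit(ys,hi,1)
    mid=np.polyfit(ys,(np.array(lo)+hi)/2,1)
    print("slopes dx/dy",k1[0].round(3),k2[0].round(3),"mid slope",mid[0].round(3),"mid at y=0",np.polyval(mid,0).round(1),"at stud",np.polyval(mid,55).round(1))
s,c=pickle.load(open("d3.pkl","rb"));ang(c,s)
s,c,d=pickle.load(open("d4.pkl","rb"));ang(c,s)
for n,f in(("a","d3.pkl"),("b","d4.pkl")):
    c=pickle.load(open(f,"rb"))[1]
    cv2.imwrite(f"pics/z{n}.png",cv2.resize(c["color"][70:150,130:350],None,fx=3.6,fy=3.6,interpolation=cv2.INTER_CUBIC)[:,:,::-1])
E
```

```text
slopes dx/dy -0.011 -0.0 mid slope -0.006 mid at y=0 21.2 at stud 20.9
slopes dx/dy 0.038 0.03 mid slope 0.034 mid at y=0 18.8 at stud 20.6
```

View pics/za.png

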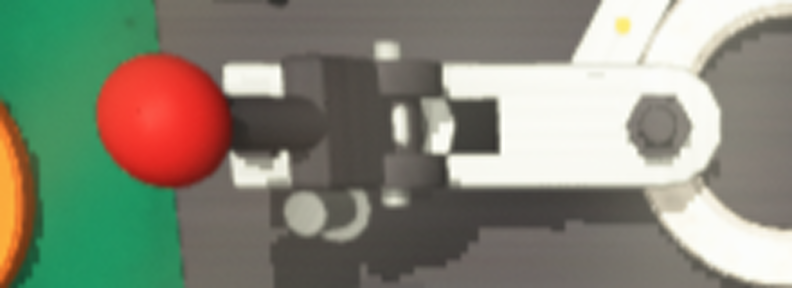

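View pics/zb.png

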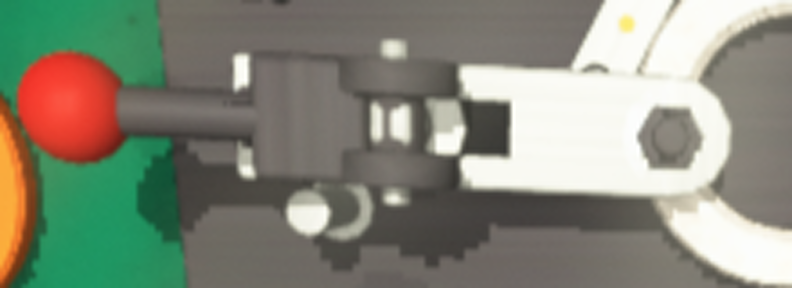

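The strap came back by ~0.04 rad (still inside 0.08, but with thin margin). A gentle sideways nudge on the ball towards −x returns it to the pin and drags the ring only into the V.

```bash
python3 - <<'E'
from m import *
import cv2,pickle
from meas import *
goto(w(54,117,150),rot(0))
line_to(w(54,117,57),.15)
f0,s=F();print(s["time"],f0,P(s))
line_to(w(47,117,57),.06)
x=47
while x>36:
    x-=.7;line_to(w(x,117,57),.03)
    f,s=F();print(round(x,1),(f-f0).round(1),P(s).round(1))
    if f[0]-f0[0]>14:break
line_to(w(54,117,57),.08)
line_to(w(54,117,150),.2)
goto(w(-62,-10,247),rot(0))
hold(.3)
s=sense();c=capture("wrist");print(s["time"])
pickle.dump((s,c),open("d5.pkl","wb"))
cv2.imwrite("pics/z5.png",cv2.resize(c["color"][0:240,120:480],None,fx=2.2,fy=2.2,interpolation=cv2.INTER_CUBIC)[:,:,::-1])
o,a,L=measure(c,s,(0,260,120,480))
E
```

```text
31.2833 [ 0.14481162 -0.19163603  0.39505875] [ 54.50328233 116.65199489  58.38571731]
46.3 [-0.2  0.2 -0.1] [ 46.3 117.1  57.2]
45.6 [-0.1  0.1 -0.9] [ 45.6 117.   56.9]
44.9 [-0.1 -0.5 -0.8] [ 44.9 117.   57. ]
44.2 [ 1.9 -0.3 -0.6] [ 44.3 117.   57.1]
43.5 [ 3.6  0.2 -2.2] [ 43.8 117.   57.2]
42.8 [ 4.4  0.2 -3. ] [ 43.2 117.   57.3]
42.1 [ 5.3  0.1 -3. ] [ 42.8 117.   57.5]
41.4 [ 6.6  1.1 -3. ] [ 42.3 117.1  57.7]
40.7 [ 6.2  1.2 -2.2] [ 41.6 117.1  57.8]
40.0 [ 7.   1.8 -2.5] [ 41.  117.2  57.8]
39.3 [ 6.6  1.8 -2.6] [ 40.3 117.2  57.9]
38.6 [ 8.2  1.6 -2.9] [ 39.9 117.2  58.2]
37.9 [ 9.4  2.4 -2.9] [ 39.6 117.2  58.5]
37.2 [10.5  2.  -2.7] [ 39.2 117.2  58.9]
36.5 [12.9  0.7 -2.5] [ 38.9 117.2  59.3]
35.8 [12.9  1.5 -2.4] [ 38.5 117.1  59.6]
37.65
plate [ 0.5569 -0.014 ] yaw 0.0484 size 200.60586547851562 239.53904724121094 z 0.011635770003667278
ball [ 21.7 119.7  67.9] 654
ring 17.2 -40.7 r 46.2 z 24.1 2643
strap angle 1.614 max r 66.9
```

View pics/z5.png

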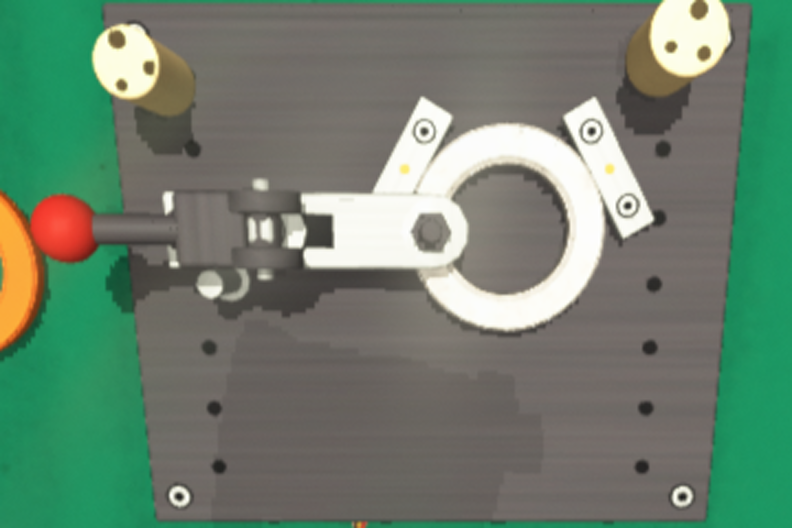

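Strap is back at its stop (ball x 21.7, bar parallel to plate y, heel at the pin), ring (505,228 in the crop) on both rails. The ball rose ~2 mm (lever ≈0.035 rad off). One gentle light press to reseat, with side drag too small to turn the strap.

```bash
python3 - <<'E'
from m import *
import cv2,pickle
from meas import *
goto(w(20.5,117,130),rot(0))
line_to(w(20.5,117,84),.15)
hold(.15)
f0,s=F();print(s["time"],f0,P(s))
z=80;x=20.5;line_to(w(x,117,z),.06)
while z>72:
    z-=.5;x-=.15;line_to(w(x,117,z),.02)
    f,s=F();print(z,(f-f0).round(1),P(s).round(1))
    if f[2]-f0[2]>9 or abs(f[0]-f0[0])>4.5:break
line_to(w(x,117,90),.1)
line_to(w(20.5,117,150),.2)
goto(w(-62,-10,247),rot(0))
hold(.3)
s=sense();c=capture("wrist");print(s["time"])
pickle.dump((s,c),open("d6.pkl","wb"))
cv2.imwrite("pics/z6.png",cv2.resize(c["color"][0:240,120:480],None,fx=2.2,fy=2.2,interpolation=cv2.INTER_CUBIC)[:,:,::-1])
o,a,L=measure(c,s,(0,260,120,480))
E
```

```text
39.1 [-0.04168652  0.02293254  0.04604292] [ 21.15964587 116.71534726  85.93880773]
79.5 [-0.1 -0.4 -0.4] [ 20.3 117.1  79.4]
79.0 [-0.5  0.1  1.2] [ 20.3 117.   79.2]
78.5 [-0.1  0.5  2.4] [ 20.2 117.1  78.9]
78.0 [0.9 0.3 3. ] [ 20.1 117.1  78.4]
77.5 [1.3 1.7 3.3] [ 20.  117.1  77.8]
77.0 [2.  1.3 2.6] [ 19.7 117.   77.1]
76.5 [1.9 1.9 4.2] [ 19.6 117.   76.7]
76.0 [0.9 1.1 4.4] [ 19.5 117.   76.6]
75.5 [1.2 2.1 6.2] [ 19.5 117.1  76.5]
75.0 [1.1 1.5 8.1] [ 19.5 117.1  76.4]
74.5 [ 0.3  1.5 10.6] [ 19.5 117.1  76.3]
43.9083
plate [ 0.557  -0.0141] yaw 0.0477 size 201.4282989501953 239.46084594726562 z 0.011638563537282098
ball [ 21.6 119.9  65.7] 645
ring 16.1 -41.2 r 46.2 z 24.1 2663
strap angle 1.606 max r 68.0
```

View pics/z6.png

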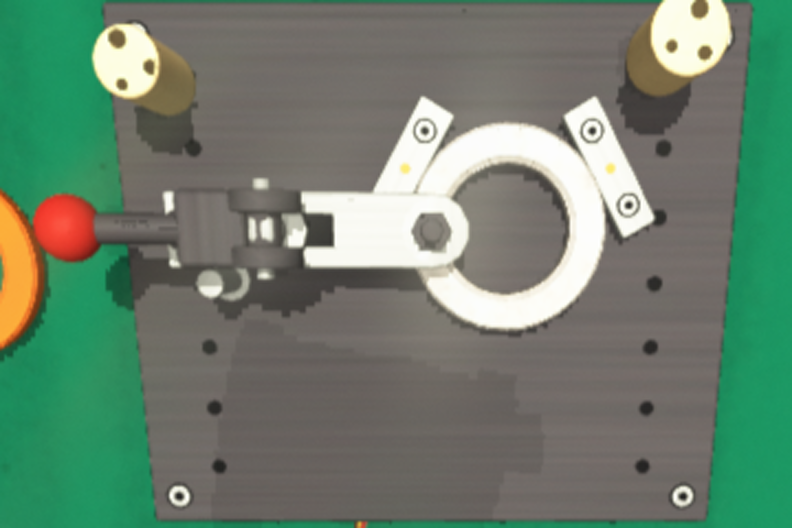

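Ball height is back to 65.7 mm (end stop), the strap is at its pin, the ring touches both rails at (505,228), the inserts are unmoved, and the arm is clear. Handing in.

```bash
python3 -c "
from workcell import *
close_job();print(sense()['time'])"
```

```text
the job is handed in; nothing more can be done
the job is handed in; nothing more can be done
```

The ring is home against both rails, the strap is over it at its stop pin, and the cam lever is fully down. I handed the job in at about 44 s. No verdict was reported.

**What I did**
- **Ring:** I pushed it into the V with the closed fingertips until the force rose to about 10 N.
- **Strap:** I swung it round until its heel met the pin, again at about 10 N.
- **Lever:** I pushed the ball over and down to its end stop.

**One thing went wrong on the way.** Side drag from the first lever press turned the strap back by about 0.04 rad. I nudged it back to the pin, which lifted the lever by about 0.035 rad. A second press of about 10 N seated the lever again.

**Last checks, from the wrist camera**
- **Lever:** the ball was 65.7 mm above the bench, against about 65.4 mm expected at the end stop.
- **Strap:** the bar lay parallel to the plate's y axis with its heel at the pin.
- **Ring:** it was seen touching both rails and lying flat.
- **Bystanders:** both inserts looked unmoved. The screwdriver, meter and spool were not in the last picture, and nothing was moved near them.

**What was not settled**
- The wrist and top cameras disagreed by 2 to 3 mm on where the plate is.
- A fit of the ring's centre gave (22.4, −30.7) mm against the nominal (20, −30). That is within the camera error, so I relied on the contact force and on seeing the ring against the rails.
- The foot's force on the ring could not be measured. I only infer it from the lever being at its end stop.

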